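# Seat the thread comb leaf in the lead screw

### The job

A lead screw from the lab's lifting stage lies in the checking cradle. From the white tray take the comb leaf whose tooth spacing matches the screw's thread, lay it flat on the cradle's ledge with its teeth towards the screw, feel along the thread until all the teeth drop into the grooves, press it home gently (about 10 N for a second, never 20 N or more against the screw), then let go and leave it lying flat and fully home. Leave the other leaf, the glass bottle, the tube rack and the pipette where they are.

Things in the scene. Friction and masses are not known exactly. Their poses are not given: they have to be found in the camera images.
- cradle: Fixed checking cradle: grey base plate 170 (x) x 190 (y) x 12 mm, two end blocks 56 mm high (at x = 45, y = -82 and 82 mm, each 44 x 16 mm) carrying the lead screw along y. Origin: centre of the base's underside, on the bench; x from the ledge towards the screw, z up.
- ledge (a point): Centre of the flat top of the cradle's dark steel ledge, 42 mm above the bench; the ledge spans 98 mm along cradle x and 130 mm along y about this point, which is 29 mm in -x of the cradle's origin and 74 mm in -x of the screw's axis.
- screw: Steel lead screw; cannot turn, and its sprung bearings yield 1 mm in +x per 8 N of push. Crest diameter 40 mm, pitch 10, crests 2.6 wide, grooves 4.5 deep, 7.4 wide at the mouth, 6 at the bottom; threaded over y = -60 to 60. Origin: mid length on its axis, 45 mm up and 45 mm in +x of the cradle's origin when unpushed; axes as the cradle's. This pose does NOT tell where the grooves lie along y.
- thread_zone (a point): Middle of the thread's side that faces the ledge, at crest level (20 mm in -x of the screw's axis, 45 mm above the bench). The grooves lie anywhere within half a pitch (5 mm either way along y), different every time: a groove or a ridge may be at this point. Find them by feel or by eye.
- tray: Fixed low white tray 104 (x) x 216 (y) x 8 mm (rims 12 mm high on its two short sides) on which the two leaves lie side by side, about 108 mm apart, in either order. Origin: centre of its underside.
- leaf: Matching comb leaf: loose flat steel plate 66 wide (y), x = -24 to 32, 6 mm thick, 0.16 to 0.26 kg. On its +x edge 7 teeth at 10 mm pitch, one at y = 0; each 4 mm long, 5.4 wide at the tip, 6.2 at the root. Origin: on its underside, x to the teeth, z up; starts with x away from the robot within 0.5 rad. Fully home, its origin is 52 mm in -x of the screw's axis; teeth on the crests, 56 mm.
- tab (a point): Centre of the matching leaf's upright grip tab: 12 mm thick (leaf x), 36 mm wide (leaf y), from 6 to 42 mm above the leaf's underside; this point is 8 mm in -x from the leaf's origin and 26 mm above its underside. Pinch it from above across its 12 mm thickness; a grip of 40 to 60 N is plenty.
- teeth_left (a point): Tip line of the matching leaf's teeth at the tooth y = +30 mm (x = 36, z = 3 mm in the leaf's frame).
- teeth_right (a point): Tip line of the matching leaf's teeth at the tooth y = -30 mm (x = 36, z = 3 mm in the leaf's frame).
- other_leaf: The other comb leaf, same plate and tab but 4 wider teeth at 15 mm pitch: it does not match. Stays in the tray. Origin and axes as for the matching leaf.
- bottle: Glass bottle with orange cap, 60 mm across, 130 mm tall, beyond the tray. Bystander. Origin: centre of its underside.
- tube_rack: Clear rack 60 x 200 mm with glass tubes, 91 mm tall, beyond the cradle. Bystander. Origin: centre of its underside.
- pipette: White pipette 240 mm long, 26 mm thick, lying on the bench to the right beyond the tray. Bystander. Origin: on the bench below its barrel; x along it.
Not all that is in view belongs to the job. Leave any turquoise or yellow look-alike of the leaf alone.

How it is judged (in metres and radians):
On the way, in this order (a step that is already met when the one before it is completed fails the run):
1. the matching leaf is lifted clear of the tray (height (world z) of leaf above 0.035 m), for 0.1 s.
2. all teeth in the grooves, the leaf is pressed against the screw with more than 6 N for half a second (x of each of teeth_left, teeth_right in the frame of screw above -0.0175 m and angle between leaf's own z axis and vertical below 0.06 rad and contact force between leaf and screw above 6 N), for 0.5 s.
At the end, for the whole second after the job is handed in: The matching leaf lies released and at rest, flat (within 0.04 rad) on the cradle's ledge (within 2 mm), all within 35 mm of mid length of the screw, its outer teeth reaching at least 2.2 of their 4 mm into the grooves at both ends (tips within 17.8 mm of the screw's axis, measured level) (x of teeth_left in the frame of screw between -0.0178 and -0.013 m and x of teeth_right in the frame of screw between -0.0178 and -0.013 m and y of leaf in the frame of cradle between -0.035 and 0.035 m and z of leaf in the frame of cradle between 0.04 and 0.044 m and angle between leaf's own z axis and vertical below 0.04 rad and linear speed of leaf below 0.01 m/s and contact force between leaf and the fingers below 0.1 N); the robot touches nothing.
It fails at once if the leaf bears on the screw with 20 N or more (contact force between leaf and screw above 20 N).
It fails at once if the other leaf is shifted by more than 20 mm (distance of other_leaf from where it was at the start of the episode above 0.02 m).
It fails at once if the bottle is shifted by more than 20 mm (distance of bottle from where it was at the start of the episode above 0.02 m).
It fails at once if the tube rack is shifted by more than 20 mm (distance of tube_rack from where it was at the start of the episode above 0.02 m).
It fails at once if the pipette is shifted by more than 20 mm (distance of pipette from where it was at the start of the episode above 0.02 m).
It also fails if it takes over 72 s, if anything falls off the work surface, if the arm or the gripper's body presses on something with over 40 N, if the wrist force passes 120 N, or if a joint passes its speed limit or range.

### The arm

A 6-joint arm with a two-finger parallel gripper is mounted at the origin on the work surface. World frame = base frame: x ahead of the robot, y to its left, z up, the work surface at z = 0. Lengths are in mm, angles in rad, forces in N, time in s.
With the tool pointing down it reaches from about 425 to 925 mm from the base axis. Payload 12.5 kg.
Tool frame: the origin (TCP) lies on the centre line of the jaws, within the pads' length; the fingertips stand 11 mm ahead of it and the grasp point (between the pads) lies 8 mm behind it; z points along the fingers, y is the line along which they close (so a half turn about z gives the same grasp; the last joint's range is limited). The gripper opens to 85 mm and grips with 20 to 120 N. Pads are 22 mm wide; open, the fingers measure 114 mm over their backs; the gripper's body (76 mm by 85 mm) begins 54 mm behind the grasp point. The pads swing forward as they close: fully open they stand 13 mm farther back than shut.
Start: joints at [1.137, 0.491, 1.559, -0, 1.092, -0.106], TCP at [201.208, 591.742, 242.327] pointing down, gripper open.
Joint ranges: [-3.1, 3.1], [-0.84, 2.19], [0.05, 2.79], [-1.13, 4.28], [0.06, 2.93], [-2.69, 2.69]. Speed limits (rad/s): [2.22, 2.22, 2.79, 3.14, 3.14, 3.14].

### API

Orientations are given as a rotation vector (axis times angle).
In Python, from station import sensors, cams, bot gives the robot as it stands. The module is installed in compiled form; this text tells all that it offers.
- The arm moves only by the tool play_rows, never from a script. Its arguments are lists of equal length, an entry for each row: "slide": the shift along the tool's x, y, z in units of 30 mm (1.0 is 30 mm), a list of three; "turn": the turn, a rotation vector about the tool's x, y, z in units of 6 degrees (1.0 is 6 degrees), a list of three; "claw": the closure, from -1 (fully open) to 1 (shut). A call has 1 to 12 rows; each row shifts and turns the commanded pose from where the row before left it, along the tool's axes as they then stand; what a row does not reach is not made up. A row lasts 1/12 s, in which the tool goes at most 41.7 mm and 7.16 degrees, less where a joint would pass 70% of its speed; a pose out of reach is approached as far as the arm can. A call is refused whole if a number of a shift passes 1 or a number of a turn 1, either way. A call with a gripper value outside its range is refused whole. The fingers move at their own pace and stop on an object; "force" is the grip in N (left out, the last holds). Time passes only in rows, so rows that do not move let the fingers close. It gives the time, the measured TCP pose, the force, the opening and the grip force at its end, in the units of the state.
- sensors.get_obs(): the state, without advancing time (a new reading comes with each control period).
- cams.grab_frame(name): name is "scene" or "side" or "wrist"; returns a dict with "image" (400x640x3 uint8, blue, green, red), "range_z" (400x640 float32, mm along the optical axis (not along the pixel's ray), 0 where there is no reading), "fov_y" (degrees; the focal length in pixels is half the picture's height over the tangent of half this angle, whatever the lens; pixels are square), "cx", "cy" (the principal point, pixels), "eye" and "orientation" of the camera in the world; the wrist camera has in their place "tool_from_camera" (4x4, takes a point from camera to tool coordinates, whose origin is the TCP and whose axes are the flange's). Camera axes: x right, y down, z forward; pixel columns grow to the right and rows downward; lengths in mm; the calibration is good to about 2 mm. The wrist camera is an equidistant fisheye: a pixel r from the principal point sees the ray r / f radians off the axis. A picture is of the moment at which its call begins: read the wrist's pose just before it.
- bot.sign_off(): hands the job in; it is judged then, once.
The state is a dict: "time": time; "q": joint angles; "qvel": joint speeds; "effort": joint torques, N m; "tool_pos": TCP position; "tool_rot": TCP orientation; "contact_force": force on the tool from outside, world axes, zero at the start; "ft_torque": the same for the moment, N m; "gripper_width": finger opening in mm; "finger_force": force on a finger pad.
Only numpy, scipy, OpenCV 4.12 (cv2) and the standard library are available. Lean on these libraries where they do the work, as an engineer would, in place of code of your own. Each camera call takes 0.05 s, during which the arm holds its last target. There are 200 camera calls.

## Working session

There is one attempt and no reset: what is moved stays moved. The work goes in short steps, Python scripts to look and compute and a tool call to move; the robot and the scene stay as the last step left them, time stands still between calls to the robot, and variables do not carry over. Pictures are saved under pics/ and viewed, at most 10 in all, crops included, and the job is handed in when it is done.

Besides the shell and the picture viewer there is one more tool, called after ">>>" as a command line: name --argument value ..., lists and objects as JSON in quotes. play_rows: Moves the arm, as the interface text tells. Its arguments: {"type":"object","properties":{"slide":{"type":"array","items":{"type":"array","items":{"type":"number"}}},"turn":{"type":"array","items":{"type":"array","items":{"type":"number"}}},"claw":{"type":"array","items":{"type":"number"}},"force":{"type":"number"}},"required":["slide","turn","claw"]}

```bash
mkdir -p pics; cat > h.py <<'E'
import numpy as np, cv2
from scipy.spatial.transform import Rotation as R
from station import sensors, cams, bot
def grab(n):
    f=cams.grab_frame(n); return f
def cloud(f):
    h,w=f["range_z"].shape; fl=h/2/np.tan(np.radians(f["fov_y"])/2)
    v,u=np.mgrid[:h,:w]; z=f["range_z"]
    P=np.stack([(u-f["cx"])/fl*z,(v-f["cy"])/fl*z,z],-1)
    O=np.array(f["orientation"],float)
    M=R.from_rotvec(O).as_matrix() if O.size==3 else (O if O.shape==(3,3) else R.from_quat(O).as_matrix())
    return P@M.T+np.array(f["eye"])
E
python3 - <<'E'
from h import *
s=sensors.get_obs();print(s)
for n in("scene","side"):
    f=grab(n);cv2.imwrite(f"pics/{n}0.png",f["image"]);print(n,{k:f[k] for k in f if k not in("image","range_z")})
    np.savez(f"{n}0.npz",image=f["image"],P=cloud(f),r=f["range_z"])
E
```

```text
{'time': 0.0, 'q': array([ 1.13740202e+00,  4.91527135e-01,  1.55948629e+00, -3.11984967e-05,
        1.09169671e+00, -1.05609778e-01]), 'qvel': array([-4.95883783e-04, -2.87347664e-04,  3.83165082e-04,  2.60605788e-05,
        2.92681755e-04, -1.18499071e-03]), 'effort': array([-1.75979323e-03, -6.18464899e+01, -2.61593395e+01, -1.71737815e-04,
        4.12917783e-03, -3.09197753e-05]), 'tool_pos': array([201.10917236, 591.51513568, 241.73519134]), 'tool_rot': array([-5.12514226e-01, -3.09923038e+00,  1.70339884e-03]), 'contact_force': array([-0.23294151, -0.71361855,  0.37964142]), 'ft_torque': array([-0.00565297,  0.00807421, -0.0186895 ]), 'finger_force': 0.0, 'gripper_width': 85.55287602068081}
scene {'fov_y': 44.48812585809863, 'cx': 318.3598454878037, 'cy': 194.21092112782287, 'eye': array([1346.22787322, -397.63693774,  884.83529594]), 'orientation': array([-2.006515  , -1.35728171,  0.57082151])}
side {'fov_y': 57.26051816945144, 'cx': 321.3094532853765, 'cy': 198.68210853754766, 'eye': array([323.59824643, 317.6155376 , 648.75436714]), 'orientation': array([-0.74008591,  2.68052086, -0.96061167])}
```

View pics/scene0.png

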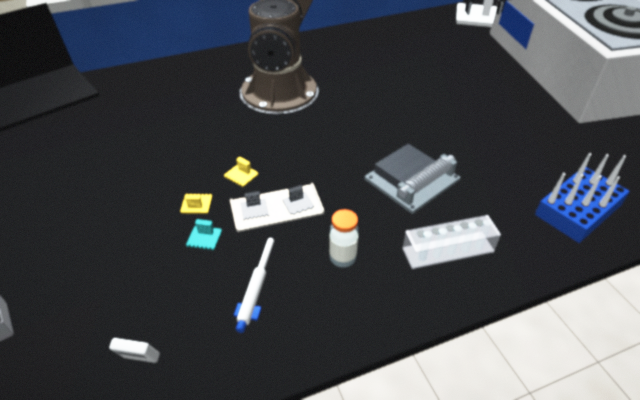

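View pics/side0.png

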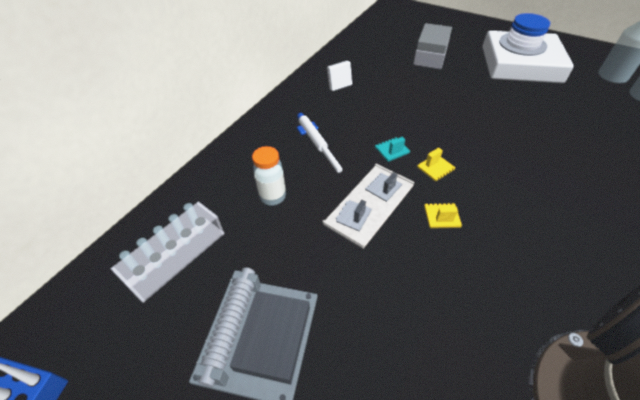

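The scene view shows the tray at about (275,207) and the cradle at (412,177). In the side view the leaf tabs are at (360,210) and (390,183), and the cradle is at (255,335). The yellow and turquoise leaves are decoys.

```bash
python3 - <<'E'
from h import *
d=np.load("side0.npz");P=d["P"];im=d["image"]
for u,v in [(360,208),(390,182),(370,205),(270,340),(230,320),(345,215),(250,270),(210,380),(500,330),(315,290),(292,397),(190,383)]: print(u,v,P[v,u].round(1))
d2=np.load("scene0.npz");P2=d2["P"]
for u,v in [(252,198),(296,191),(405,162),(276,208)]: print(u,v,P2[v,u].round(1))
c=np.hstack([cv2.resize(im[155:255,310:430],None,fx=3.3,fy=3.3,interpolation=2),cv2.resize(im[260:400,180:325],None,fx=2.36,fy=2.36,interpolation=2)[:330]])
cv2.imwrite("pics/c1.png",c);print(c.shape)
E
```

```text
360 208 [ 508.4 -121.1   50.3]
390 182 [ 485.5 -220.3   48.9]
370 205 [ 505.8 -170.     9.3]
270 340 [510.6 191.7  43.2]
230 320 [579.5 203.7  64.4]
345 215 [ 538.2 -113.1   15.5]
250 270 [613.3 111.2  54.5]
210 380 [550.1 288.2  52.8]
500 330 [186.5 -38.7   1.5]
315 290 [505.7  63.    1.1]
292 397 [438.6 238.4  11.7]
190 383 [5.95e+02 3.06e+02 5.00e-01]
252 198 [ 496.1 -232.9   38.4]
296 191 [ 520.9 -126.9   46.3]
405 162 [521.7 178.1  43.5]
276 208 [ 518.5 -180.6    4.4]
(330, 738, 3)
```

View pics/c1.png

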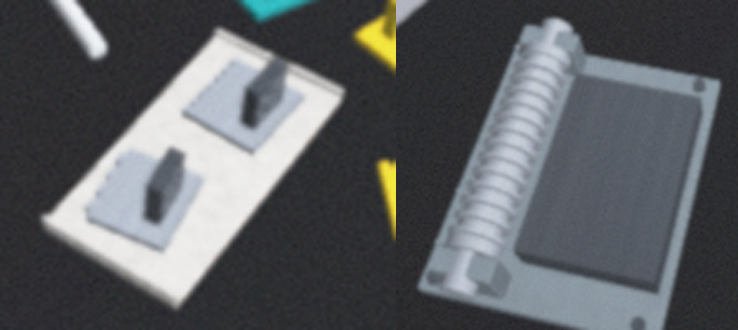

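```bash
cat >> h.py <<'E'
def obs():
    s=sensors.get_obs();p=np.array(s["tool_pos"]);M=R.from_rotvec(s["tool_rot"]).as_matrix();return s,p,M
def rel(target,yaw_close=None):
    """shift in tool axes units to world target; turn about tool z so that tool x heads along world yaw"""
    s,p,M=obs(); t=M.T@(np.array(target)-p)/30
    return t.round(2)
E
python3 - <<'E'
from h import *
s,p,M=obs();print(M.round(3));print(rel([540,195,242]))
# cradle: ledge top points, both cams
for n in("side","scene"):
    P=np.load(n+"0.npz")["P"].reshape(-1,3)
    m=(abs(P[:,2]-42.5)<5)&(P[:,0]>420)&(P[:,0]<620)&(P[:,1]>80)&(P[:,1]<290)
    Q=P[m].astype(np.float32);r=cv2.minAreaRect(Q[:,:2]);print(n,m.sum(),r,np.median(Q[:,2]),Q.mean(0),)
    m=(abs(P[:,2]-10)<4)&(P[:,0]>380)&(P[:,0]<660)&(P[:,1]>40)&(P[:,1]<330)
    print(' base',cv2.minAreaRect(P[m][:,:2].astype(np.float32)))
E
```

```text
[[-0.947  0.322 -0.   ]
 [ 0.322  0.947 -0.001]
 [ 0.    -0.001 -1.   ]]
[-14.95  -8.88   0.  ]Traceback (most recent call last):
  File "<stdin>", line 7, in <module>
cv2.error: OpenCV(4.12.0) /io/opencv/modules/imgproc/src/convhull.cpp:143: error: (-215:Assertion failed) total >= 0 && (depth == CV_32F || depth == CV_32S) in function 'convexHull'
```

>>> play_rows --slide '[[0, 0, 0], [0, 0, 0], [0, 0, 0], [0, 0, 0], [0, 0, 0], [0, 0, 0], [0, 0, 0], [0, 0, 0], [0, 0, 0], [0, 0, 0], [0, 0, 0], [0, 0, 0]]' --turn '[[0, 0, 1], [0, 0, 1], [0, 0, 1], [0, 0, 1], [0, 0, 1], [0, 0, 1], [0, 0, 1], [0, 0, 1], [0, 0, 1], [0, 0, 1], [0, 0, 1], [0, 0, 0.8]]' --claw '[-1, -1, -1, -1, -1, -1, -1, -1, -1, -1, -1, -1]'

```text
time: 1.1
tool_pos: [201.1, 591.6, 242.0]
tool_rot: [2.219, 2.223, -0.001]
contact_force: [0.4, 0.3, 0.3]
gripper_width: 85.7
finger_force: 0.0
```

```bash
python3 - <<'E'
from h import *
s,p,M=obs();print(p,M.round(3),s["q"].round(2));print(rel([540,195,242]))
for n in("side","scene"):
    P=np.load(n+"0.npz")["P"].reshape(-1,3)
    for lo,hi in((38,47),(7,15)):
        m=(P[:,2]>lo)&(P[:,2]<hi)&(P[:,0]>380)&(P[:,0]<660)&(P[:,1]>40)&(P[:,1]<330)
        Q=np.ascontiguousarray(P[m][:,:2],dtype=np.float32);print(n,lo,m.sum(),cv2.minAreaRect(Q) if len(Q) else 0,np.median(P[m][:,2]))
E
```

```text
[201.14522041 591.58580209 241.96556141] [[-0.002  1.    -0.   ]
 [ 1.     0.002 -0.001]
 [-0.001 -0.    -1.   ]] [ 1.14  0.49  1.56 -0.    1.09  1.14]
[-13.24  11.27   0.  ]
side 38 4920 ((538.7876586914062, 186.80599975585938), (143.23837280273438, 195.28451538085938), 19.079561233520508) 42.17038886869409
side 7 2949 ((545.3377685546875, 188.54473876953125), (171.11415100097656, 190.4097442626953), 19.18122673034668) 12.067933538281068
scene 38 1289 ((545.5704345703125, 180.33782958984375), (147.83444213867188, 185.16049194335938), 18.608566284179688) 41.0558621835645
scene 7 1070 ((550.1361694335938, 186.6134796142578), (172.43125915527344, 190.96524047851562), 18.629505157470703) 10.864543864991731
```

>>> play_rows --slide '[[-0.9, 0.77, 0], [-0.9, 0.77, 0], [-0.9, 0.77, 0], [-0.9, 0.77, 0], [-0.9, 0.77, 0], [-0.9, 0.77, 0], [-0.9, 0.77, 0], [-0.9, 0.77, 0], [-0.9, 0.77, 0], [-0.9, 0.77, 0], [-0.9, 0.77, 0], [-0.9, 0.77, 0]]' --turn '[[0, 0, 0], [0, 0, 0], [0, 0, 0], [0, 0, 0], [0, 0, 0], [0, 0, 0], [0, 0, 0], [0, 0, 0], [0, 0, 0], [0, 0, 0], [0, 0, 0], [0, 0, 0]]' --claw '[-1, -1, -1, -1, -1, -1, -1, -1, -1, -1, -1, -1]'

```text
time: 2.1
tool_pos: [481.6, 268.2, 242.2]
tool_rot: [-2.213, -2.229, 0.0]
contact_force: [1.0, 1.6, 0.6]
gripper_width: 85.1
finger_force: 0.0
```

>>> play_rows --slide '[[-0.8, 0.6, 0], [-0.8, 0.6, 0], [-0.8, 0.6, 0], [0, 0, 0], [0, 0, 0]]' --turn '[[0, 0, 0], [0, 0, 0], [0, 0, 0], [0, 0, 0], [0, 0, 0]]' --claw '[-1, -1, -1, -1, -1]'

```text
time: 2.52
tool_pos: [535.8, 197.0, 241.8]
tool_rot: [-2.216, -2.226, 0.001]
contact_force: [-1.0, 0.2, 1.3]
gripper_width: 85.5
finger_force: 0.0
```

```bash
cat >> h.py <<'E'
def wcloud(f,p,M):
    h,w=f["range_z"].shape; fl=h/2/np.tan(np.radians(f["fov_y"])/2)
    v,u=np.mgrid[:h,:w]; dx=u-f["cx"];dy=v-f["cy"];r=np.hypot(dx,dy)+1e-9;th=r/fl
    z=f["range_z"]; t=np.tan(np.clip(th,0,1.5))*z
    Pc=np.stack([dx/r*t,dy/r*t,z],-1); T=np.array(f["tool_from_camera"])
    return (Pc@T[:3,:3].T+T[:3,3])@M.T+p
def wgrab(name):
    s,p,M=obs(); f=grab("wrist"); P=wcloud(f,p,M)
    cv2.imwrite(f"pics/{name}.png",f["image"]);np.savez(name+".npz",image=f["image"],P=P,r=f["range_z"]);return f,P,p,M
E
python3 - <<'E'
from h import *
f,P,p,M=wgrab("w1");print(p,{k:f[k] for k in f if k not in("image","range_z")})
E
```

```text
[535.77763496 197.00819657 241.8234135 ] {'fov_y': 65.70646984690485, 'cx': 323.151798663888, 'cy': 204.61058787802352, 'tool_from_camera': array([[-8.45274389e-04, -9.45686984e-01, -3.25077552e-01,
         8.38931984e+01],
       [ 9.99999041e-01, -1.15593316e-03,  7.62517646e-04,
         5.19452651e-01],
       [-1.09687094e-03, -3.25076595e-01,  9.45687054e-01,
        -1.30960393e+02],
       [ 0.00000000e+00,  0.00000000e+00,  0.00000000e+00,
         1.00000000e+00]])}
```

View pics/w1.png

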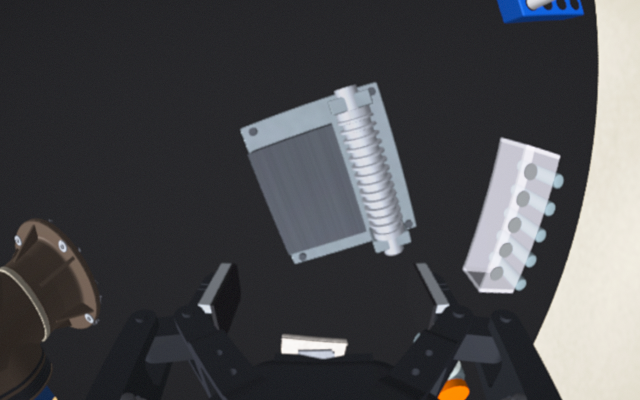

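The wrist picture shows the ledge at about (310,190) and the screw from (347,95) to (393,245). I'll fit the cradle and the groove phase from this view.

```bash
cat > fit.py <<'E'
from h import *
import sys
from scipy.ndimage import map_coordinates
def cradle(P):
    P=P.reshape(-1,3)
    for lo,hi in((37,47),(7,16)):
        m=(P[:,2]>lo)&(P[:,2]<hi)&(P[:,0]>400)&(P[:,0]<640)&(P[:,1]>60)&(P[:,1]<310)
        Q=np.ascontiguousarray(P[m][:,:2],dtype=np.float32);print(lo,m.sum(),cv2.minAreaRect(Q),np.median(P[m][:,2]))
E
python3 - <<'E'
from fit import *
d=np.load("w1.npz");P=d["P"];cradle(P)
g=cv2.cvtColor(d["image"],6).astype(float)
c=np.array([547,187.]);a=np.radians(19.1);ex=np.array([np.cos(a),np.sin(a)]);ey=np.array([-ex[1],ex[0]])
L=np.stack([(P[...,:2]-c)@ex,(P[...,:2]-c)@ey,P[...,2]],-1)
# ledge: edges in x; screw axis ; base edges
m=(abs(L[...,0])<90)&(abs(L[...,1])<100)&(L[...,2]>50)
Q=L[m];print("high pts",m.sum(),Q.min(0),Q.max(0))
s=m&(abs(L[...,1])<60)&(L[...,2]>55);A=L[s];rr=np.polyfit(A[:,1],A[:,0],1);print("screw top line x= ",rr,"zmax",np.percentile(A[:,2],95))
led=(abs(L[...,2]-42)<3)&(L[...,0]<20)&(abs(L[...,1])<80)
B=L[led];print("ledge",np.percentile(B[:,:2],[0.5,50,99.5],axis=0),np.median(B[:,2]))
# unrolled phases
ang=np.degrees(np.arctan2(L[...,2]-45,-(L[...,0]-45)))
rad=np.hypot(L[...,2]-45,L[...,0]-45)
for lo in range(0,150,15):
    k=(ang>lo)&(ang<lo+15)&(rad>13)&(rad<24)&(abs(L[...,1])<55)
    if k.sum()<60: continue
    y=L[k][:,1];e=np.exp(2j*np.pi*y/10)
    X=np.c_[np.ones(len(y)),np.cos(2*np.pi*y/10),np.sin(2*np.pi*y/10),y,y*y]
    for nm,v in(("rad",rad[k]),("int",g[k])):
        b=np.linalg.lstsq(X,v,rcond=None)[0]
        print(lo,k.sum(),nm,"amp %.2f crest y %.2f"%(np.hypot(b[1],b[2]),np.arctan2(b[2],b[1])/2/np.pi*10))
E
```

```text
37 9776 ((538.5755615234375, 193.4421844482422), (144.98297119140625, 181.0608673095703), 19.664216995239258) 41.35332815113321
7 5534 ((547.7310180664062, 189.55978393554688), (171.0232696533203, 190.7602081298828), 19.029829025268555) 11.381830018776157
high pts 37399 [-76.84344307 -96.08987286  50.00337756] [ 69.00080158  99.99607731 372.7808926 ]
screw top line x=  [-1.79078268 37.20981008] zmax 327.7849836255589
ledge [[-518.5075837   -62.50327951]
 [ -28.30842236    6.9102594 ]
 [  19.5518073    67.03125576]] 41.35127448134786
0 98 rad amp 2.56 crest y -4.99
0 98 int amp 23.23 crest y 2.12
15 177 rad amp 2.62 crest y -4.97
15 177 int amp 21.77 crest y 2.01
30 238 rad amp 2.52 crest y 4.95
30 238 int amp 22.65 crest y 2.11
45 297 rad amp 2.51 crest y -4.84
45 297 int amp 21.24 crest y 2.22
60 378 rad amp 2.55 crest y -4.81
60 378 int amp 20.24 crest y 2.21
75 405 rad amp 2.51 crest y -4.93
75 405 int amp 19.53 crest y 2.19
90 408 rad amp 2.45 crest y -4.95
90 408 int amp 18.92 crest y 1.90
105 403 rad amp 2.59 crest y -4.91
105 403 int amp 11.59 crest y 1.66
120 323 rad amp 2.51 crest y 4.98
120 323 int amp 4.92 crest y 1.34
135 255 rad amp 2.50 crest y -4.99
135 255 int amp 2.41 crest y 4.01
```

>>> play_rows --slide '[[-1, -0.1, 0], [-1, -0.1, 0], [-1, -0.1, 0], [-1, -0.1, 0], [-1, -0.1, 0], [-1, -0.1, 0], [-1, -0.1, 0], [-1, -0.1, 0], [-1, -0.1, 0], [-1, -0.1, 0], [-1, -0.1, 0], [-1, -0.1, 0]]' --turn '[[0, 0, 0], [0, 0, 0], [0, 0, 0], [0, 0, 0], [0, 0, 0], [0, 0, 0], [0, 0, 0], [0, 0, 0], [0, 0, 0], [0, 0, 0], [0, 0, 0], [0, 0, 0]]' --claw '[-1, -1, -1, -1, -1, -1, -1, -1, -1, -1, -1, -1]'

```text
time: 3.57
tool_pos: [501.6, -162.1, 242.4]
tool_rot: [-2.211, -2.231, -0.0]
contact_force: [-0.4, 0.4, -0.5]
gripper_width: 85.2
finger_force: 0.0
```

>>> play_rows --slide '[[-0.3, 0, 0], [-0.3, 0, 0], [0, 0, 0], [0, 0, 0], [0, 0, 0]]' --turn '[[0, 0, 0], [0, 0, 0], [0, 0, 0], [0, 0, 0], [0, 0, 0]]' --claw '[-1, -1, -1, -1, -1]'

```text
time: 3.98
tool_pos: [502.2, -178.8, 242.3]
tool_rot: [-2.212, -2.231, -0.0]
contact_force: [0.1, 0.2, -0.1]
gripper_width: 85.4
finger_force: 0.0
```

```bash
python3 - <<'E'
from h import *
f,P,p,M=wgrab("w2");print(p)
cv2.imwrite("pics/w2c.png",cv2.resize(f["image"][60:300,180:450],None,fx=2.4,fy=2.4,interpolation=2))
E
```

```text
[ 502.17201108 -178.75655541  242.27907576]
```

View pics/w2c.png

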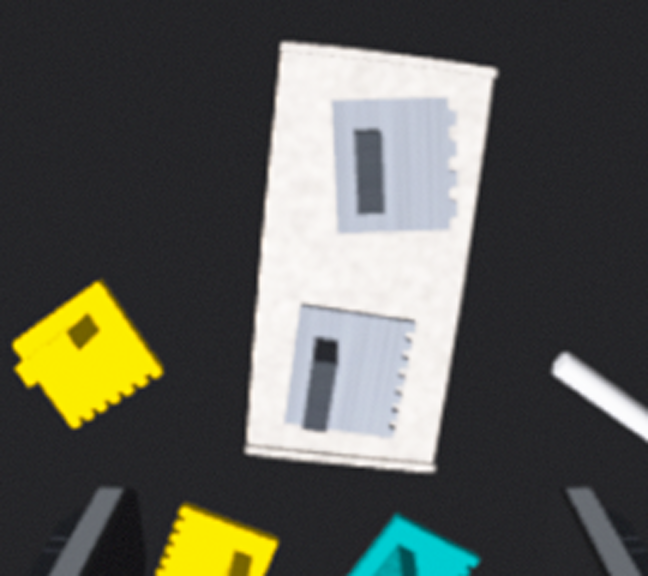

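The lower leaf, at crop (350,370), has fine teeth, so it is the matching one. The upper leaf has 4 wide teeth. Next I'll fit the lower leaf's pose.

```bash
cat >> fit.py <<'E'
def leaf(P,img,zt,box):
    x0,x1,y0,y1=box
    B=(P[...,0]>x0)&(P[...,0]<x1)&(P[...,1]>y0)&(P[...,1]<y1)
    t=B&(abs(P[...,2]-zt)<4)
    Q=np.ascontiguousarray(P[t][:,:2],dtype=np.float32)
    print("tabtop",t.sum(),cv2.minAreaRect(Q),np.median(P[t][:,2]),Q.mean(0))
    hsv=img.astype(int);pl=B&(abs(P[...,2]-zt+36)<5)&((hsv[...,0]-hsv[...,2])>10)
    Q=np.ascontiguousarray(P[pl][:,:2],dtype=np.float32)
    print("plate",pl.sum(),cv2.minAreaRect(Q),np.median(P[pl][:,2]))
    cv2.imwrite("pics/mask.png",(pl*120+t*255).clip(0,255).astype(np.uint8))
E
python3 - <<'E'
from fit import *
d=np.load("w2.npz");leaf(d["P"],d["image"],50,(440,560,-270,-178))
d=np.load("side0.npz");leaf(d["P"],d["image"],50,(440,560,-270,-178))
s,p,M=obs();print(s["q"].round(2))
E
```

```text
tabtop 328 ((491.1568603515625, -231.0162353515625), (37.25468444824219, 13.351863861083984), 82.74198913574219) 49.31939273681611 [ 491.69058 -229.91844]
plate 1810 ((505.51190185546875, -232.48583984375), (65.87092590332031, 58.673545837402344), 81.73310852050781) 13.379499734330608
tabtop 84 ((489.14117431640625, -230.88714599609375), (37.14427947998047, 13.030170440673828), 81.1006851196289) 50.40033755582226 [ 489.01846 -230.34319]
plate 421 ((502.63372802734375, -232.61912536621094), (66.3485336303711, 60.165504455566406), 81.60581970214844) 14.499386772771913
[-0.47  0.36  1.78  0.    1.   -0.48]
```

>>> play_rows --slide '[[0, 0, 0], [0, 0, 0], [-0.9, -0.07, 0.4], [-0.87, -0.07, 0.6], [0, 0, 1], [0, 0, 1], [0, 0, 1], [0, 0, 0.7], [0, 0, 0], [0, 0, 0], [0, 0, 0]]' --turn '[[0, 0, 0.75], [0, 0, 0.7], [0, 0, 0], [0, 0, 0], [0, 0, 0], [0, 0, 0], [0, 0, 0], [0, 0, 0], [0, 0, 0], [0, 0, 0], [0, 0, 0]]' --claw '[-1, -1, -1, -1, -1, -1, -1, -1, -1, -1, -1]'

```text
time: 4.95
tool_pos: [490.9, -231.8, 102.5]
tool_rot: [2.374, 2.055, 0.001]
contact_force: [1.1, -0.1, 0.4]
gripper_width: 85.0
finger_force: 0.0
```

```bash
python3 - <<'E'
from fit import *
f,P,p,M=wgrab("w3");print(p,np.degrees(np.arctan2(M[1,1],M[0,1])))
leaf(P,f["image"],50,(440,560,-270,-178));print(rel([490.5,-230.8,30]))
E
```

```text
[ 490.93771303 -231.80032427  102.51079272] -8.236538242608791
tabtop 940 ((491.1393127441406, -230.8411102294922), (37.086280822753906, 11.587125778198242), 82.21075439453125) 49.342086006436105 [ 491.51526 -229.88658]
plate 4931 ((505.1661682128906, -232.7249755859375), (65.79779052734375, 59.183692932128906), 81.22698211669922) 13.358741386149433
[ 0.04 -0.03  2.43]
```

Aligned. I'll descend and grip.

>>> play_rows --slide '[[0.03, 0, 0.8], [0, 0, 0.8], [0, 0, 0.55], [0, 0, 0.25], [0, 0, 0], [0, 0, 0], [0, 0, 0], [0, 0, 0], [0, 0, 0], [0, 0, 0], [0, 0, 0], [0, 0, 0]]' --turn '[[0, 0, 0], [0, 0, 0], [0, 0, 0], [0, 0, 0], [0, 0, 0], [0, 0, 0], [0, 0, 0], [0, 0, 0], [0, 0, 0], [0, 0, 0], [0, 0, 0], [0, 0, 0]]' --claw '[-1, -1, -1, -1, -1, 1, 1, 1, 1, 1, 1, 1]' --force 50

```text
time: 6.0
tool_pos: [490.6, -231.2, 29.7]
tool_rot: [2.376, 2.055, 0.001]
contact_force: [0.2, 1.3, 5.5]
gripper_width: 11.4
finger_force: 49.4
```

>>> play_rows --slide '[[0, 0, 0], [0, 0, 0], [0, 0, 0], [0, 0, 0]]' --turn '[[0, 0, 0], [0, 0, 0], [0, 0, 0], [0, 0, 0]]' --claw '[1, 1, 1, 1]'

```text
time: 6.33
tool_pos: [490.6, -231.2, 29.7]
tool_rot: [2.376, 2.055, 0.0]
contact_force: [-0.2, 0.1, 6.3]
gripper_width: 11.0
finger_force: 49.4
```

>>> play_rows --slide '[[0, 0, -0.3], [0, 0, -0.6], [0, 0, -0.8], [0, 0, -0.8], [0, 0, -0.8], [0, 0, -0.7], [0, 0, -0.5], [0, 0, 0], [0, 0, 0]]' --turn '[[0, 0, 0], [0, 0, 0], [0, 0, 0], [0, 0, 0], [0, 0, 0], [0, 0, 0], [0, 0, 0], [0, 0, 0], [0, 0, 0]]' --claw '[1, 1, 1, 1, 1, 1, 1, 1, 1]'

```text
time: 7.08
tool_pos: [490.3, -231.1, 164.7]
tool_rot: [2.375, 2.055, 0.001]
contact_force: [-1.2, -0.3, -1.8]
gripper_width: 11.0
finger_force: 49.0
```

>>> play_rows --slide '[[0.5, 0, 0], [0.9, -0.1, 0], [0.9, -0.1, 0], [0.9, -0.1, 0], [0.9, -0.1, 0], [0.9, -0.1, 0], [0.9, -0.1, 0], [0.9, -0.1, 0], [0.9, -0.1, 0], [0.9, -0.1, 0], [0.9, -0.1, 0], [0.9, 0, 0]]' --turn '[[0, 0, 0], [0, 0, 0], [0, 0, 0], [0, 0, 0], [0, 0, 0], [0, 0, 0], [0, 0, 0], [0, 0, 0], [0, 0, 0], [0, 0, 0], [0, 0, 0], [0, 0, 0]]' --claw '[1, 1, 1, 1, 1, 1, 1, 1, 1, 1, 1, 1]'

```text
time: 8.08
tool_pos: [504.5, 83.3, 162.8]
tool_rot: [-2.375, -2.054, 0.004]
contact_force: [1.0, -0.1, -1.6]
gripper_width: 11.3
finger_force: 48.9
```

>>> play_rows --slide '[[0.9, 0, 0], [0.9, 0, 0], [0.6, 0, 0], [0.3, 0, 0], [0, 0, 0], [0, 0, 0], [0, 0, 0], [0, 0, 0], [0, 0, 0], [0, 0, 0], [0, 0, 0], [0, 0, 0]]' --turn '[[0, 0, 0], [0, 0, 0], [0, 0, 0], [0, 0, 0], [0, 0, -0.75], [0, 0, -0.75], [0, 0, -0.75], [0, 0, -0.75], [0, 0, -0.75], [0, 0, -0.8], [0, 0, 0], [0, 0, 0]]' --claw '[1, 1, 1, 1, 1, 1, 1, 1, 1, 1, 1, 1]'

```text
time: 9.08
tool_pos: [517.0, 161.6, 163.5]
tool_rot: [-1.827, -2.554, 0.002]
contact_force: [0.3, 0.2, -1.4]
gripper_width: 11.7
finger_force: 48.8
```

```bash
python3 - <<'E'
from fit import *
f,P,p,M=wgrab("w4");s=obs()[0];print(p,np.degrees(np.arctan2(M[1,1],M[0,1])),s["gripper_width"],s["finger_force"],s["contact_force"])
print(rel([520.3,177.7,94]), M.round(4))
cv2.imwrite("pics/w4c.png",f["image"][60:400,130:520])
E
```

```text
[517.00285706 161.60698398 163.52753784] 18.847355645936354 11.383022497631268 48.839269280433655 [-0.09030243  0.45387828 -2.28077004]
[0.47 0.28 2.32] [[-3.230e-01  9.464e-01 -1.400e-03]
 [ 9.464e-01  3.230e-01 -2.000e-04]
 [ 2.000e-04 -1.400e-03 -1.000e+00]]
```

View pics/w4c.png

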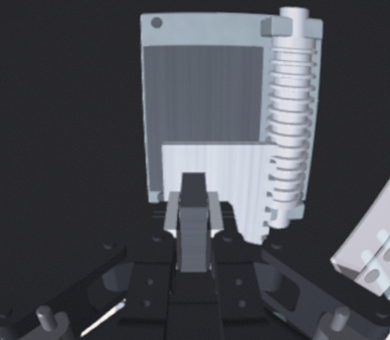

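The image shows the leaf held level with its teeth towards the screw. I'll lower it to hover 8 mm above the ledge and measure there.

>>> play_rows --slide '[[0.47, 0.28, 0.3], [0, 0, 0.7], [0, 0, 0.8], [0, 0, 0.6], [0, 0, 0.4], [0, 0, 0.25], [0, 0, 0], [0, 0, 0], [0, 0, 0]]' --turn '[[0, 0, -0.04], [0, 0, 0], [0, 0, 0], [0, 0, 0], [0, 0, 0], [0, 0, 0], [0, 0, 0], [0, 0, 0], [0, 0, 0]]' --claw '[1, 1, 1, 1, 1, 1, 1, 1, 1]'

```text
time: 9.88
tool_pos: [521.0, 178.2, 73.5]
tool_rot: [1.819, 2.561, 0.001]
contact_force: [0.8, 0.4, -2.5]
gripper_width: 11.2
finger_force: 48.8
```

```bash
cat > meas.py <<'E'
from fit import *
import sys
f,P,p,M=wgrab(sys.argv[1]);s=obs()[0];print("tcp",p.round(1),"yaw",np.degrees(np.arctan2(M[1,1],M[0,1])).round(2),s["contact_force"].round(1))
# L: coords in gripper-aligned frame: X= tool y (towards screw), Y = tool x, Z up rel world
D=P-p; X=D@M[:,1];Y=D@M[:,0];Z=P[...,2]
sc=(X>60)&(X<115)&(abs(Y)<90)&(Z>35)&(Z<70)
# screw: fit cylinder-ish axis direction by top ridge per Y bin
top=sc&(Z>50); A=np.c_[X[top],Y[top],Z[top]]
print("screw pts",len(A),"Y range",A[:,1].min().round(1),A[:,1].max().round(1))
from scipy.optimize import least_squares
k=sc&(Z>46)&(Y>-60)&(Y<75);A=np.c_[X[k],Y[k],Z[k]]
def model(q,A):
    ax=q[0]+q[1]*A[:,1]; r=np.hypot(A[:,0]-ax,A[:,2]-q[2]); return r
def res(q):
    w=2*np.pi*A[:,1]/10
    return model(q,A)-(q[3]+q[4]*np.cos(w)+q[5]*np.sin(w))
r=least_squares(res,[80,0,45,18,0,0],loss="soft_l1");q=r.x
print("axis X at Y=0 %.2f slope deg %.2f zc %.2f rad %.2f amp %.2f groove Y %.2f"%(q[0],np.degrees(q[1]),q[2],q[3],np.hypot(q[4],q[5]),np.arctan2(-q[5],-q[4])/2/np.pi*10), "n",len(A),"rms",np.sqrt(np.mean(r.fun**2)).round(2))
# leaf plate
zp=p[2]-30+14
pl=(abs(Z-zp)<3.2)&(X>-40)&(X<50)&(abs(Y)<40)&(X>8)
B=np.c_[X[pl],Y[pl],Z[pl]];print("plate n",len(B),"Z med",np.median(B[:,2]).round(2),"expected",zp.round(2))
pp=np.linalg.lstsq(np.c_[B[:,:2],np.ones(len(B))],B[:,2],rcond=None)[0];print("plate tilt deg X,Y",np.degrees(pp[:2]).round(2))
print("X max",np.percentile(B[:,0],99.5).round(1),"Y",np.percentile(B[:,1],[.5,99.5]).round(1))
# top (+Y) edge line
e=[(x,B[abs(B[:,0]-x)<1.5][:,1].max()) for x in range(10,36,2) if (abs(B[:,0]-x)<1.5).any()]
e=np.array(e);print("edge slope deg %.2f, Y at X=8 %.2f"%(np.degrees(np.polyfit(e[:,0],e[:,1],1)[0]),np.median(e[:,1])))
# teeth: points beyond X=41 (tooth region 40..44 in tab-centred frame)
t=(abs(Z-zp)<3.2)&(X>41.2)&(X<45)&(abs(Y)<40);y=Y[t];print("teeth n",t.sum(),"phase Y %.2f"%(np.angle(np.exp(2j*np.pi*y/10).mean())/2/np.pi*10),"coh %.2f"%abs(np.exp(2j*np.pi*y/10).mean()))
E
python3 meas.py w5
```

```text
tcp [521.  178.2  73.5] yaw 19.22 [ 0.5  0.2 -1.7]
screw pts 10174 Y range -66.1 90.0
axis X at Y=0 73.62 slope deg 0.29 zc 45.14 rad 16.79 amp 2.33 groove Y -0.35 n 8512 rms 1.31
plate n 4976 Z med 57.2 expected 57.5
plate tilt deg X,Y [-0.07 -0.11]
X max 44.3 Y [-27.5  33.1]
edge slope deg 0.04, Y at X=8 33.30
teeth n 419 phase Y 0.78 coh 0.41
```

>>> play_rows --slide '[[-0.02, 0, 0.13], [0, 0, 0.1], [0, 0, 0.05], [0, 0, 0], [0, 0, 0]]' --turn '[[0, 0, 0.03], [0, 0, 0], [0, 0, 0], [0, 0, 0], [0, 0, 0]]' --claw '[1, 1, 1, 1, 1]'

```text
time: 10.35
tool_pos: [520.8, 177.6, 64.3]
tool_rot: [-1.822, -2.559, 0.0]
contact_force: [-0.3, -0.7, -2.3]
gripper_width: 11.0
finger_force: 48.8
```

>>> play_rows --slide '[[0, 0, 0.01], [0, 0, 0.01], [0, 0, 0]]' --turn '[[0, 0, 0], [0, 0, 0], [0, 0, 0]]' --claw '[1, 1, 1]'

```text
time: 10.6
tool_pos: [520.9, 177.6, 63.8]
tool_rot: [1.823, 2.559, 0.0]
contact_force: [0.9, -1.0, -2.2]
gripper_width: 11.1
finger_force: 48.8
```

>>> play_rows --slide '[[0, 0, 0.01], [0, 0, 0], [0, 0, 0]]' --turn '[[0, 0, 0], [0, 0, 0], [0, 0, 0]]' --claw '[1, 1, 1]'

```text
time: 10.85
tool_pos: [520.9, 177.6, 63.7]
tool_rot: [1.822, 2.559, 0.0]
contact_force: [-1.7, -0.0, 3.2]
gripper_width: 11.3
finger_force: 49.5
```

The leaf is resting on the ledge. I'll check the alignment once more.

```bash
python3 meas.py w6; python3 -c "
import cv2;i=cv2.imread('pics/w6.png');cv2.imwrite('pics/w6c.png',cv2.resize(i[130:380,310:480],None,fx=2.4,fy=2.4,interpolation=2))"
```

```text
tcp [520.9 177.6  63.7] yaw 19.08 [0.2 0.1 3.9]
screw pts 10911 Y range -59.4 90.0
axis X at Y=0 73.99 slope deg 0.10 zc 45.41 rad 16.65 amp 2.36 groove Y 0.27 n 9126 rms 1.31
plate n 4961 Z med 47.39 expected 47.75
plate tilt deg X,Y [-0.25 -0.16]
X max 44.4 Y [-27.6  33.1]
edge slope deg -0.08, Y at X=8 33.23
teeth n 415 phase Y 0.65 coh 0.39
```

View pics/w6c.png

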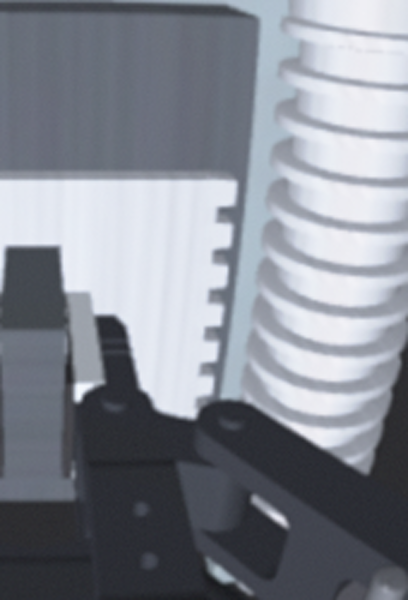

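The teeth line up with the grooves. I'll advance carefully.

>>> play_rows --slide '[[0, 0.1, 0], [0, 0.1, 0], [0, 0.08, 0], [0, 0, 0], [0, 0, 0]]' --turn '[[0, 0, 0], [0, 0, 0], [0, 0, 0], [0, 0, 0], [0, 0, 0]]' --claw '[1, 1, 1, 1, 1]'

```text
time: 11.32
tool_pos: [529.2, 180.5, 63.7]
tool_rot: [1.822, 2.558, 0.001]
contact_force: [-0.3, 1.0, 4.6]
gripper_width: 11.2
finger_force: 49.8
```

>>> play_rows --slide '[[0, 0.02, 0], [0, 0.02, 0], [0, 0.02, 0], [0, 0, 0], [0, 0, 0]]' --turn '[[0, 0, 0], [0, 0, 0], [0, 0, 0], [0, 0, 0], [0, 0, 0]]' --claw '[1, 1, 1, 1, 1]'

```text
time: 11.73
tool_pos: [530.2, 180.8, 63.7]
tool_rot: [-1.822, -2.559, 0.001]
contact_force: [-3.5, -1.1, 7.1]
gripper_width: 11.6
finger_force: 50.3
```

>>> play_rows --slide '[[0, 0.02, 0], [0, 0, 0], [0, 0, 0]]' --turn '[[0, 0, 0], [0, 0, 0], [0, 0, 0]]' --claw '[1, 1, 1]'

```text
time: 11.98
tool_pos: [530.7, 181.1, 63.7]
tool_rot: [-1.822, -2.559, 0.001]
contact_force: [-4.3, -0.9, 7.3]
gripper_width: 11.3
finger_force: 50.3
```

```bash
python3 meas.py w7
```

```text
tcp [530.7 181.1  63.7] yaw 19.08 [-4.3 -1.8  6.7]
screw pts 6349 Y range -89.5 90.0
axis X at Y=0 63.56 slope deg 0.16 zc 44.74 rad 17.17 amp 2.41 groove Y 0.21 n 5101 rms 1.3
plate n 5603 Z med 47.43 expected 47.74
plate tilt deg X,Y [ 0.68 -0.  ]
X max 49.3 Y [-27.3  37.6]
edge slope deg 0.47, Y at X=8 33.25
teeth n 586 phase Y -0.78 coh 0.07
```

>>> play_rows --slide '[[0, 0, -0.01], [0, 0, 0], [0, 0, 0]]' --turn '[[0, 0, 0], [0, 0, 0], [0, 0, 0]]' --claw '[1, 1, 1]'

```text
time: 12.28
tool_pos: [531.0, 181.1, 63.7]
tool_rot: [-1.823, -2.559, 0.0]
contact_force: [-1.5, -0.2, 2.7]
gripper_width: 11.3
finger_force: 49.6
```

>>> play_rows --slide '[[0, 0.02, 0], [0, 0, 0], [0, 0, 0]]' --turn '[[0, 0, 0], [0, 0, 0], [0, 0, 0]]' --claw '[1, 1, 1]'

```text
time: 12.53
tool_pos: [531.5, 181.3, 63.7]
tool_rot: [-1.822, -2.559, 0.0]
contact_force: [-2.3, -0.7, 1.9]
gripper_width: 11.2
finger_force: 49.5
```

>>> play_rows --slide '[[0, 0.02, 0], [0, 0, 0], [0, 0.02, 0], [0, 0, 0], [0, 0, 0]]' --turn '[[0, 0, 0], [0, 0, 0], [0, 0, 0], [0, 0, 0], [0, 0, 0]]' --claw '[1, 1, 1, 1, 1]'

```text
time: 12.95
tool_pos: [532.6, 181.8, 63.7]
tool_rot: [-1.822, -2.559, 0.0]
contact_force: [-3.3, 1.9, 2.5]
gripper_width: 11.2
finger_force: 49.5
```

>>> play_rows --slide '[[0, 0.02, 0], [0, 0, 0], [0, 0, 0]]' --turn '[[0, 0, 0], [0, 0, 0], [0, 0, 0]]' --claw '[1, 1, 1]'

```text
time: 13.2
tool_pos: [533.1, 182.0, 63.8]
tool_rot: [-1.822, -2.559, 0.0]
contact_force: [-4.1, 1.8, 2.7]
gripper_width: 11.6
finger_force: 49.5
```

>>> play_rows --slide '[[0.015, 0, 0], [0, 0, 0], [0, 0.02, 0], [0, 0, 0], [0, 0, 0]]' --turn '[[0, 0, 0], [0, 0, 0], [0, 0, 0], [0, 0, 0], [0, 0, 0]]' --claw '[1, 1, 1, 1, 1]'

```text
time: 13.62
tool_pos: [533.7, 182.4, 63.7]
tool_rot: [-1.823, -2.559, 0.0]
contact_force: [-4.0, -1.3, 2.1]
gripper_width: 11.6
finger_force: 49.4
```

>>> play_rows --slide '[[0, 0.02, 0], [0, 0, 0], [0, 0, 0]]' --turn '[[0, 0, 0], [0, 0, 0], [0, 0, 0]]' --claw '[1, 1, 1]'

```text
time: 13.87
tool_pos: [533.9, 182.6, 63.8]
tool_rot: [-1.822, -2.558, 0.001]
contact_force: [-6.1, -2.2, 2.8]
gripper_width: 11.1
finger_force: 49.7
```

>>> play_rows --slide '[[0, 0.02, 0], [0, 0, 0], [0, 0, 0]]' --turn '[[0, 0, 0], [0, 0, 0], [0, 0, 0]]' --claw '[1, 1, 1]'

```text
time: 14.12
tool_pos: [534.1, 182.6, 63.8]
tool_rot: [-1.822, -2.558, 0.002]
contact_force: [-6.9, -2.8, 4.1]
gripper_width: 11.0
finger_force: 50.0
```

>>> play_rows --slide '[[0, 0.01, 0], [0, 0, 0], [0, 0, 0]]' --turn '[[0, 0, 0], [0, 0, 0], [0, 0, 0]]' --claw '[1, 1, 1]'

```text
time: 14.37
tool_pos: [534.2, 182.7, 63.8]
tool_rot: [-1.822, -2.558, 0.003]
contact_force: [-8.2, -3.7, 4.9]
gripper_width: 11.2
finger_force: 50.2
```

>>> play_rows --slide '[[0, 0.015, 0], [0, 0, 0], [0, 0, 0], [0, 0, 0]]' --turn '[[0, 0, 0], [0, 0, 0], [0, 0, 0], [0, 0, 0]]' --claw '[1, 1, 1, 1]'

```text
time: 14.7
tool_pos: [534.4, 182.7, 63.8]
tool_rot: [-1.822, -2.557, 0.004]
contact_force: [-9.1, -3.8, 6.1]
gripper_width: 11.3
finger_force: 50.3
```

>>> play_rows --slide '[[0, 0.01, 0], [0, 0, 0], [0, 0, 0], [0, 0, 0], [0, 0, 0], [0, 0, 0], [0, 0, 0], [0, 0, 0], [0, 0, 0], [0, 0, 0], [0, 0, 0], [0, 0, 0]]' --turn '[[0, 0, 0], [0, 0, 0], [0, 0, 0], [0, 0, 0], [0, 0, 0], [0, 0, 0], [0, 0, 0], [0, 0, 0], [0, 0, 0], [0, 0, 0], [0, 0, 0], [0, 0, 0]]' --claw '[1, 1, 1, 1, 1, 1, 1, 1, 1, 1, 1, 1]'

```text
time: 15.7
tool_pos: [534.4, 182.7, 63.8]
tool_rot: [-1.821, -2.557, 0.004]
contact_force: [-9.9, -4.0, 6.9]
gripper_width: 11.5
finger_force: 50.5
```

```bash
python3 meas.py w8
```

```text
tcp [534.4 182.7  63.8] yaw 19.08 [-10.4  -4.7   7.7]
screw pts 5146 Y range -89.9 90.0
axis X at Y=0 60.06 slope deg 0.19 zc 44.13 rad 17.89 amp 2.44 groove Y -0.21 n 4123 rms 1.26
plate n 5364 Z med 47.45 expected 47.82
plate tilt deg X,Y [1.18 0.13]
X max 46.5 Y [-27.5  38.1]
edge slope deg 0.02, Y at X=8 33.24
teeth n 514 phase Y -1.98 coh 0.40
```

It is home: the axis is 60.06 mm from the tab, against 60 expected, at about 11 N. I'll ease the press and the downward load, then release.

>>> play_rows --slide '[[0, -0.015, -0.005], [0, -0.015, -0.005], [0, 0, 0], [0, 0, 0], [0, 0, 0]]' --turn '[[0, 0, 0], [0, 0, 0], [0, 0, 0], [0, 0, 0], [0, 0, 0]]' --claw '[1, 1, 1, 1, 1]' --force 25

```text
time: 16.17
tool_pos: [534.1, 182.6, 63.8]
tool_rot: [-1.822, -2.558, 0.003]
contact_force: [-7.0, -2.5, 2.5]
gripper_width: 11.4
finger_force: 49.5
```

>>> play_rows --slide '[[0, 0, 0], [0, 0, 0], [0, 0, 0], [0, 0, 0], [0, 0, 0]]' --turn '[[0, 0, 0], [0, 0, 0], [0, 0, 0], [0, 0, 0], [0, 0, 0]]' --claw '[0.65, 0.55, 0.45, 0.45, 0.45]'

```text
time: 16.58
tool_pos: [535.4, 183.0, 64.2]
tool_rot: [1.822, 2.558, 0.001]
contact_force: [0.2, 0.6, -0.2]
gripper_width: 23.1
finger_force: 0.0
```

```bash
python3 meas.py w9; python3 -c "
import cv2;i=cv2.imread('pics/w9.png');cv2.imwrite('pics/w9c.png',cv2.resize(i[130:380,240:480],None,fx=2.4,fy=2.4,interpolation=2))"
```

```text
tcp [535.4 183.   64.2] yaw 19.08 [0.6 0.2 0.1]
screw pts 4360 Y range -89.9 90.0
axis X at Y=0 57.42 slope deg 0.18 zc 43.50 rad 18.72 amp 2.46 groove Y -0.16 n 3360 rms 1.25
plate n 4921 Z med 47.44 expected 48.19
plate tilt deg X,Y [ 1.45 -0.25]
X max 44.8 Y [-30.9  38. ]
edge slope deg -0.03, Y at X=8 33.26
teeth n 441 phase Y -1.66 coh 0.70
```

View pics/w9c.png

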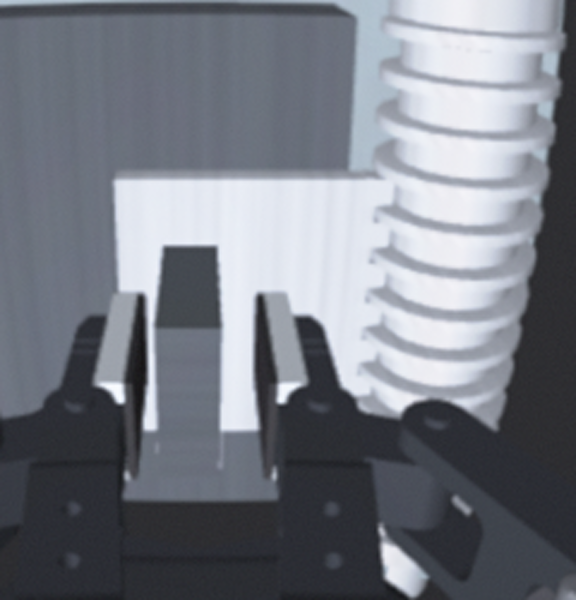

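The leaf is released, with its teeth meshed in the grooves and both pads clear of the tab. I'll rise straight up and verify.

>>> play_rows --slide '[[0, 0, -0.3], [0, 0, -0.5], [0, 0, -0.7], [0, 0, -0.9], [0, 0, -0.9], [0, 0, -0.7], [0, 0, 0], [0, 0, 0], [0, 0, 0]]' --turn '[[0, 0, 0], [0, 0, 0], [0, 0, 0], [0, 0, 0], [0, 0, 0], [0, 0, 0], [0, 0, 0], [0, 0, 0], [0, 0, 0]]' --claw '[0.45, 0.45, 0.45, 0.45, 0.45, 0.45, 0.45, 0.45, 0.45]'

```text
time: 17.38
tool_pos: [534.7, 182.9, 183.9]
tool_rot: [-1.822, -2.559, 0.0]
contact_force: [-0.5, 0.6, 0.2]
gripper_width: 23.3
finger_force: 0.0
```

```bash
python3 - <<'E'
from fit import *
f,P,p,M=wgrab("w10");print(p)
D=P-p;X=D@M[:,1];Y=D@M[:,0];Z=P[...,2]
t=(abs(Z-84)<4)&(abs(X)<40)&(abs(Y)<45)
Q=np.ascontiguousarray(np.c_[X[t],Y[t]],dtype=np.float32);r=cv2.minAreaRect(Q);print("tab top",t.sum(),r,Z[t].std())
k=(X>30)&(X<90)&(abs(Y)<60)&(Z>55)&(Z<70);print("crest top Z",np.percentile(Z[k],95))
c=k&(Z>np.percentile(Z[k],95)-3);print("axis X approx",np.median(X[c]),"rel tab",np.median(X[c])-r[0][0])
pl=(abs(Z-48)<3)&(X<32)&(X>-30)&(abs(Y)<33);B=np.c_[X[pl],Y[pl],np.ones(pl.sum())];w=np.linalg.lstsq(B,Z[pl],rcond=None)[0];print("plate",np.median(Z[pl]),"tilt",w[:2])
cv2.imwrite("pics/w10c.png",cv2.resize(f["image"][80:330,230:480],None,fx=2.3,fy=2.3,interpolation=2))
E
```

```text
[534.68036343 182.88893719 183.91989102]
tab top 694 ((-0.5236630439758301, -0.23303985595703125), (36.505340576171875, 12.248493194580078), 89.4326171875) 0.7631621958033421
crest top Z 64.40871575663569
axis X approx 58.7381918383073 rel tab 59.26185488228313
plate 47.42004977755788 tilt [ 0.00148768 -0.00116621]
```

View pics/w10c.png

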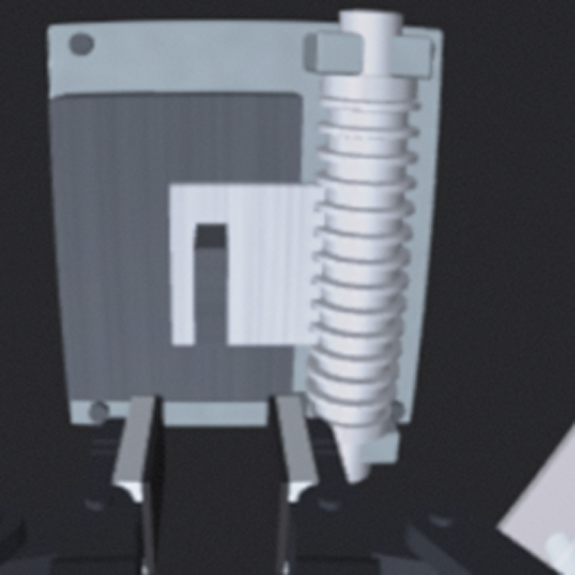

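The leaf is home, flat and released. At the hold, ledge friction may have taken a good part of the 11 N, so I'll re-grip and press once more with less downward load.

>>> play_rows --slide '[[0, -0.02, 0.6], [0, 0, 0.8], [0, 0, 0.9], [0, 0, 0.8], [0, 0, 0.5], [0, 0, 0.39], [0, 0, 0], [0, 0, 0]]' --turn '[[0, 0, 0], [0, 0, 0], [0, 0, 0], [0, 0, 0], [0, 0, 0], [0, 0, 0], [0, 0, 0], [0, 0, 0]]' --claw '[0.45, 0.45, 0.45, 0.45, 0.45, 0.45, 0.45, 0.45]'

```text
time: 18.1
tool_pos: [534.3, 182.7, 63.9]
tool_rot: [-1.822, -2.558, 0.002]
contact_force: [1.1, -0.2, -0.2]
gripper_width: 23.3
finger_force: 0.0
```

>>> play_rows --slide '[[0, 0, 0], [0, 0, 0], [0, 0, 0], [0, 0, 0], [0, 0, 0], [0, 0, 0]]' --turn '[[0, 0, 0], [0, 0, 0], [0, 0, 0], [0, 0, 0], [0, 0, 0], [0, 0, 0]]' --claw '[1, 1, 1, 1, 1, 1]' --force 50

```text
time: 18.6
tool_pos: [533.9, 182.6, 65.1]
tool_rot: [-1.822, -2.559, 0.001]
contact_force: [-5.0, -2.5, 4.2]
gripper_width: 11.0
finger_force: 52.2
```

>>> play_rows --slide '[[0, 0, -0.01], [0, 0, 0], [0, 0, 0], [0, 0, 0]]' --turn '[[0, 0, 0], [0, 0, 0], [0, 0, 0], [0, 0, 0]]' --claw '[1, 1, 1, 1]'

```text
time: 18.93
tool_pos: [534.0, 182.7, 65.1]
tool_rot: [-1.822, -2.559, 0.001]
contact_force: [-5.6, -2.7, 1.9]
gripper_width: 11.0
finger_force: 52.2
```

>>> play_rows --slide '[[0, 0.02, 0], [0, 0, 0], [0, 0, 0]]' --turn '[[0, 0, 0], [0, 0, 0], [0, 0, 0]]' --claw '[1, 1, 1]'

```text
time: 19.18
tool_pos: [534.3, 182.8, 65.1]
tool_rot: [-1.822, -2.558, 0.002]
contact_force: [-7.0, -2.5, 3.6]
gripper_width: 10.9
finger_force: 52.4
```

>>> play_rows --slide '[[0, 0.02, -0.01], [0, 0, 0], [0, 0.015, 0], [0, 0, 0], [0, 0, 0]]' --turn '[[0, 0, 0], [0, 0, 0], [0, 0, 0], [0, 0, 0], [0, 0, 0]]' --claw '[1, 1, 1, 1, 1]'

```text
time: 19.6
tool_pos: [534.7, 182.9, 65.2]
tool_rot: [-1.822, -2.557, 0.003]
contact_force: [-9.6, -4.6, 3.1]
gripper_width: 11.2
finger_force: 52.4
```

>>> play_rows --slide '[[0, 0.01, -0.008], [0, 0, 0], [0, 0, 0], [0, 0, 0]]' --turn '[[0, 0, 0], [0, 0, 0], [0, 0, 0], [0, 0, 0]]' --claw '[1, 1, 1, 1]'

```text
time: 19.93
tool_pos: [534.8, 183.0, 65.3]
tool_rot: [-1.821, -2.557, 0.004]
contact_force: [-9.8, -4.8, 2.4]
gripper_width: 11.1
finger_force: 52.1
```

>>> play_rows --slide '[[0, 0.015, -0.005], [0, 0, 0], [0, 0, 0], [0, 0, 0], [0, 0, 0], [0, 0, 0], [0, 0, 0], [0, 0, 0], [0, 0, 0], [0, 0, 0], [0, 0, 0], [0, 0, 0]]' --turn '[[0, 0, 0], [0, 0, 0], [0, 0, 0], [0, 0, 0], [0, 0, 0], [0, 0, 0], [0, 0, 0], [0, 0, 0], [0, 0, 0], [0, 0, 0], [0, 0, 0], [0, 0, 0]]' --claw '[1, 1, 1, 1, 1, 1, 1, 1, 1, 1, 1, 1]'

```text
time: 20.93
tool_pos: [534.9, 183.0, 65.3]
tool_rot: [-1.821, -2.557, 0.005]
contact_force: [-9.9, -5.3, 1.9]
gripper_width: 11.3
finger_force: 52.0
```

>>> play_rows --slide '[[0, -0.015, 0], [0, -0.015, 0], [0, -0.015, 0.01], [0, 0, 0], [0, 0, 0]]' --turn '[[0, 0, 0], [0, 0, 0], [0, 0, 0], [0, 0, 0], [0, 0, 0]]' --claw '[1, 1, 1, 1, 1]'

```text
time: 21.35
tool_pos: [534.4, 182.8, 65.2]
tool_rot: [-1.822, -2.558, 0.003]
contact_force: [-7.2, -3.9, 1.3]
gripper_width: 11.4
finger_force: 51.8
```

>>> play_rows --slide '[[0, 0, 0], [0, 0, 0], [0, 0, 0], [0, 0, 0], [0, 0, 0]]' --turn '[[0, 0, 0], [0, 0, 0], [0, 0, 0], [0, 0, 0], [0, 0, 0]]' --claw '[0.65, 0.55, 0.45, 0.45, 0.45]'

```text
time: 21.77
tool_pos: [535.9, 183.2, 65.3]
tool_rot: [1.822, 2.558, 0.001]
contact_force: [-0.8, 0.2, -0.7]
gripper_width: 23.5
finger_force: 0.0
```

>>> play_rows --slide '[[0, 0, -0.3], [0, 0, -0.5], [0, 0, -0.7], [0, 0, -0.9], [0, 0, -0.9], [0, 0, -0.7], [0, 0, 0], [0, 0, 0], [0, 0, 0]]' --turn '[[0, 0, 0], [0, 0, 0], [0, 0, 0], [0, 0, 0], [0, 0, 0], [0, 0, 0], [0, 0, 0], [0, 0, 0], [0, 0, 0]]' --claw '[0.45, 0.45, 0.45, 0.45, 0.45, 0.45, 0.45, 0.45, 0.45]'

```text
time: 22.52
tool_pos: [535.2, 183.1, 184.9]
tool_rot: [-1.823, -2.559, 0.0]
contact_force: [0.3, 0.5, 0.3]
gripper_width: 22.9
finger_force: 0.0
```

```bash
python3 - <<'E'
from fit import *
f,P,p,M=wgrab("w11");print(p)
D=P-p;X=D@M[:,1];Y=D@M[:,0];Z=P[...,2]
t=(abs(Z-84)<4)&(abs(X)<40)&(abs(Y)<45)
Q=np.ascontiguousarray(np.c_[X[t],Y[t]],dtype=np.float32);r=cv2.minAreaRect(Q);print("tab top",t.sum(),r,Z[t].std())
k=(X>30)&(X<90)&(abs(Y)<60)&(Z>55)&(Z<70)
c=k&(Z>np.percentile(Z[k],95)-3);print("axis X rel tab",np.median(X[c])-r[0][0])
pl=(abs(Z-48)<3)&(X<32)&(X>-30)&(abs(Y)<33);B=np.c_[X[pl],Y[pl],np.ones(pl.sum())];w=np.linalg.lstsq(B,Z[pl],rcond=None)[0];print("plate",np.median(Z[pl]),"tilt",w[:2])
E
```

```text
[535.16951131 183.05678024 184.92023703]
tab top 662 ((-1.4103655815124512, -0.25205230712890625), (11.97877311706543, 36.72814178466797), 0.19854117929935455) 0.7046677515341507
axis X rel tab 59.60003003553182
plate 47.42110242428171 tilt [ 0.00150599 -0.00033443]
```

The leaf was held at about 11 N for a second. It is now home (59.6 mm against 60), flat and released.

```bash
python3 -c "
from station import bot
print(bot.sign_off())"
```

```text
the job is handed in; nothing more can be done
None
```

I handed the job in: the matching 7-tooth leaf lies flat on the ledge, released, with its teeth home in the screw's grooves after being pressed at about 11 N for a second; no verdict came back.

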